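# Pull the fuse plug from the locked socket panel and park it

### The job

Take the fuse plug (the one with the thin flat grip) out of the socket panel: turn the clamp knob to free the keeper, slide the keeper fully open, pull the plug straight up out of its sprung socket, and hang it by its flange across the slot of the parking rack, in the free stretch beside the dummy plug. Set it down without dropping it, leave the keeper open, and leave the other plugs where they are and the loose things around undisturbed.

Things in the scene. Friction and masses are not known exactly. Their poses are not given: they have to be found in the camera images.
- panel: socket panel: fixed flat aluminium block in a black rim, 110 (x) x 316 (y) x 50 mm high, origin at the centre of its underside, z up. Three sockets on top in a row along its y, at (x, y) = (-14, -66), (-14, 0), (-14, 66) mm, hold the three plugs in any order, axes along the panel's. The keeper lies along the row's +x side, the clamp knob at its +y end.
- row (a point): point on the panel's top at the middle socket, (-14, 0, 50) mm from the panel's origin. Each socket is 40 mm deep; two sprung noses grip the plug's bulb. Pulling a plug out takes up to about 16 N over the first 8 mm; its foot is clear after 34 mm of travel. Side play about 2 mm.
- fuse: fuse plug, to be taken: grey, 40 to 85 g, origin at the centre of its flange's underside. Flange 52 (x) x 34 (y) x 6 mm; below it a foot 34 mm deep: 14 mm square neck, then a bulb 20 (x) x 14 (y) mm. On the flange a thin flat grip, 34 mm along x, 12 mm thick along y, 6 to 38 mm above the origin: pinch it across y.
- relay: relay plug, stays in its socket: clear box head over a copper coil, 30 (x) x 26 (y) mm, top 50 mm above the origin. Flange, foot and origin as the fuse plug's.
- timer: timer plug, stays in its socket: round grey head 28 mm in diameter, top 46 mm above the origin. Flange, foot and origin as the fuse plug's.
- keeper (a joint): travel of the keeper along the panel's +y, m: 0 to 0.003 shut at the start, 0.033 fully open at its stop. Steel bar, top 14 mm above the panel, with three tabs 24 mm wide, tops 12.5 mm above the panel, over the flanges' +x edges when shut; fully open they stand between the flanges. Drags with 2 N, stays where left. With the knob locked it moves 7 mm at most.
- keeper_tab (a point): top centre of the keeper's upright black finger tab, by which it is slid: 16 (x) x 12 (y) mm, 34 mm tall, its foot 14 mm and this top 48 mm above the panel's top. Moves with the keeper, axes as the panel's; at (x, y) = (28, -108) mm on the panel when shut, (28, -75) when open.
- clamp (a joint): angle of the clamp knob, rad: 0 locked (the cam under it stands across the mouth of the keeper's forked end; starts at 0.05 to 0.35), grows anticlockwise seen from above to 1.57 at its stop, where the cam lies along the fork's slot. The keeper is free from about 1.2; pushing the keeper does not turn the knob. Stiff to about 0.06 N m, stays where left.
- clamp_grip (a point): on the knob's upright axis, at (x, y) = (27, 126) mm on the panel, 34 mm above its top. Turns with the knob; its x is the panel's x at angle 0. Black bar grip 36 mm long along this x, 12 mm thick along this y, 18 to 45 mm above the panel's top. Under it a disc 34 mm in diameter, 14 to 18 mm above the panel.
- rack: parking rack: fixed aluminium U channel, base 90 (x) x 200 (y) mm, 50 mm high, origin at the centre of its underside, z up. Two rails 22 mm wide leave a slot 28 mm wide, 44 mm deep, 188 mm long along its y, open on top. A plug hangs with its foot in the slot and its flange's long side across it, resting on the rails' tops 50 mm up.
- dummy: dummy plug that hangs in the rack and stays there, up to 55 mm to either side of the slot's middle: low round grey cap 26 mm in diameter, top 22 mm above the origin. Flange, foot and origin as the fuse plug's.
- can: loose aluminium can standing between panel and rack, 50 mm in diameter, 120 mm tall, origin at the centre of its base. Leave alone.
- meter: loose black multimeter lying on its back, 150 (x) x 75 (y) x 36 mm, origin at the centre of its underside. Leave alone.
- tin: loose white jar, 72 mm in diameter, 50 mm tall, origin at the centre of its base. Leave alone.
- driver: loose screwdriver lying along its x, 190 mm long, under 35 mm high, beyond the work. Leave alone.
There are look-alikes about, which are no part of the job. Leave any brown or red look-alike of the rack alone.

How it is judged:
On the way, in this order (a step that is already met when the one before it is completed fails the run):
1. the clamp knob is turned free (past 1.2 rad) (value of joint clamp above 1.2 rad), for 0.1 s.
2. the keeper is slid fully open (past 29 mm of its 33 mm) (value of joint keeper above 0.029 m), for 0.1 s.
3. the fuse plug is pulled clear of its socket (z of fuse in the frame of panel above 0.087 m), for 0.05 s.
At the end, for the whole second after the job is handed in: the fuse plug hangs still and upright (0.12 rad) across the rack's slot, flange down on the rails (origin 46 to 55 mm up, within 12 mm of the slot's middle line, 90 mm along it); keeper open past 29 mm; relay and timer lifted less than 6 mm; dummy still hanging (z of fuse in the frame of rack between 0.046 and 0.055 m and x of fuse in the frame of rack between -0.012 and 0.012 m and y of fuse in the frame of rack between -0.09 and 0.09 m and angle between fuse's own z axis and vertical below 0.12 rad and linear speed of fuse below 0.02 m/s and value of joint keeper above 0.029 m and z of each of relay, timer in the frame of panel below 0.056 m and z of dummy in the frame of rack between 0.046 and 0.055 m); the robot touches nothing.
It fails at once if the relay or timer plug is pulled up by 6 mm or more (z of any of relay, timer in the frame of panel above 0.056 m).
It fails at once if the dummy plug is shoved or lifted more than 15 mm (distance of dummy from where it was at the start of the episode above 0.015 m).
It fails at once if the can, the meter, the jar or the screwdriver is shoved more than 20 mm, or the can is tipped over (distance of any of can, meter, tin, driver from where it was at the start of the episode above 0.02 m or angle between can's own z axis and vertical above 0.5 rad).
It fails at once if the fuse plug is dropped: falls faster than 0.45 m/s (10 mm) with no finger on it (linear speed of fuse above 0.45 m/s and contact force between the fingers and fuse below 0.02 N).
It also fails if it takes over 69 s, if anything falls off the work surface, if the arm or the gripper's body presses on something with over 40 N, if the wrist force passes 120 N, or if a joint passes its speed limit or range.

### The arm

A 6-joint arm with a two-finger parallel gripper is mounted at the origin on the work surface. World frame = base frame: x ahead of the robot, y to its left, z up, the work surface at z = 0. Lengths are in m, angles in rad, forces in N, time in s.
With the tool pointing down it reaches from about 0.35 to 0.775 m from the base axis. Payload 7.3 kg.
Tool frame: the origin (TCP) lies on the centre line of the jaws, within the pads' length; the fingertips stand 17 mm ahead of it and the grasp point (between the pads) lies 2 mm behind it (robot.tip_extent is the distance from the TCP to the fingertips, in m); z points along the fingers, y is the line along which they close (so a half turn about z gives the same grasp; the last joint's range is limited). The gripper opens to 92 mm and grips with 3 to 60 N. Pads are 19 mm wide; open, the fingers measure 130 mm over their backs; the gripper's body (75 mm by 190 mm) begins 47 mm behind the grasp point.
Start: joints at [1.125, 0.342, 1.524, -0, 1.275, -0.146], TCP at [0.155, 0.502, 0.244] pointing down, gripper open.
Joint ranges: [-2.53, 2.53], [-0.77, 2.02], [0.04, 2.7], [-1, 4.14], [0.28, 2.66], [-3.11, 3.11]. Speed limits (rad/s): [2.57, 2.57, 3.14, 3.14, 3.14, 3.14].

### API

Orientations are given as [roll, pitch, yaw] about the fixed x, y, z axes, in that order (R = Rz(yaw) Ry(pitch) Rx(roll)).
In Python, from cell import robot gives the robot as it stands.
- The arm moves only by the tool step_arm, never from a script. Its argument "motion" is a list of rows, each a list of 2 entries, a list of its own where there are three numbers: the shift along the tool's x, y, z in units of 60 mm (1.0 is 60 mm), then the turn about the tool's z in rad. In form: [[[x, y, z], spin], ...]. A call has 1 to 10 rows; each row is the pose to reach, as a shift and turn from the pose commanded when the call began, along the tool's axes at that moment; what a row does not reach only later rows make up. A row lasts 1/8 s, in which the tool goes at most 62.5 mm and 10.7 degrees, less where a joint would pass 70% of its speed; a pose out of reach is approached as far as the arm can. A call with a gripper value outside its range is refused whole. "hand" is the closure in counts, from 0 (fully open) to 255 (shut), set as the call begins (left out, the last holds). The fingers move at their own pace and stop on an object; "squeeze" is the grip in N (left out, the last holds). Time passes only in rows, so rows that repeat a pose let the fingers close. It gives the time, the measured TCP pose, the force, the opening and the grip force at its end, in the units of the state.
- robot.observe(): the state, without advancing time (a new reading comes with each control period).
- robot.read_camera(name): name is "side" or "top"; returns a dict with "pixels" (384x512x3 uint8, red, green, blue), "intrinsics" (3x3 intrinsics, pixels), "k1" (the pictures are not rectified: a ray, as slopes to the right and down, at radius r is drawn at 1 + k1 r^2 times it, then the intrinsics apply), "xyz" and "rotation" of the camera in the world. Camera axes: x right, y up, looking along -z (the intrinsics and any distortion apply to the point x, -y, -z); pixel columns grow to the right and rows downward; lengths in m; the calibration is good to about 2 mm. A picture is of the moment at which its call begins. There is no depth.
- robot.hand_in(): hands the job in; it is judged then, once.
The state is a dict: "time": time; "qpos": joint angles; "qvel": joint speeds; "joint_efforts": joint torques, N m; "tool_pos": TCP position; "tool_rot": TCP orientation; "contact_force": force on the tool from outside, world axes, zero at the start; "torque": the same for the moment, N m; "opening": finger opening in m; "grip_force": force on a finger pad.
Only numpy, scipy, OpenCV 4.12 (cv2) and the standard library are available. Lean on these libraries where they do the work, as an engineer would, in place of code of your own. Each camera call takes 0.05 s, during which the arm holds its last target. There are 200 camera calls.

## Working session

There is one attempt and no reset: what is moved stays moved. The work goes in short steps, Python scripts to look and compute and a tool call to move; the robot and the scene stay as the last step left them, time stands still between calls to the robot, and variables do not carry over. Pictures are saved under pics/ and viewed, at most 10 in all, crops included, and the job is handed in when it is done.

Besides the shell and the picture viewer there is one more tool, called after "Request:" as name([rows], argument=value, ...), one row to a line, values as JSON. step_arm: Moves the arm, as the interface text tells. Its arguments: {"type":"object","properties":{"motion":{"type":"array"},"hand":{"type":"number"},"squeeze":{"type":"number"}},"required":["motion"]}

```bash
mkdir -p pics; ls; python3 - <<'E'
from cell import robot
import cv2
for n in("side","top"):
    c=robot.read_camera(n); cv2.imwrite(f"pics/{n}0.png",c["pixels"][:,:,::-1])
    print(n,c["intrinsics"],c["k1"],c["xyz"],c["rotation"])
s=robot.observe();print(s)
E
```

```text
pics
side [[382.97189256   0.         251.62743635]
 [  0.         382.97189256 196.37042779]
 [  0.           0.           1.        ]] 0.02757413043033258 [0.47029498 0.67472301 0.73172164] [ 7.92279888e-01  8.04024560e-04 -3.06019116e+00]
top [[469.81691679   0.         250.53973525]
 [  0.         469.81691679 193.50986579]
 [  0.           0.           1.        ]] -0.004812078757992408 [0.35416602 0.0086317  1.34827771] [ 0.14092338  0.01332279 -1.57136457]
{'time': 0.1, 'qpos': array([ 1.12500302e+00,  3.42610957e-01,  1.52490635e+00, -3.39741348e-05,
        1.27539319e+00, -1.45993822e-01]), 'qvel': array([-0.0008922 , -0.00230543, -0.00356269, -0.00211245, -0.00205919,
       -0.00109009]), 'joint_efforts': array([ 1.57749557e-03, -4.32003951e+01, -2.44697821e+01,  7.18351454e-02,
        5.24630724e-02, -4.55211864e-05]), 'tool_pos': array([0.15488723, 0.50128313, 0.24314158]), 'tool_rot': array([-3.14028411e+00, -1.59569879e-04,  2.84180298e+00]), 'contact_force': array([-0.47884709,  0.20060005,  0.20320592]), 'torque': array([-0.00394028,  0.0049239 ,  0.02061978]), 'grip_force': 0.0, 'opening': 0.0919830286089511}
```

View pics/top0.png

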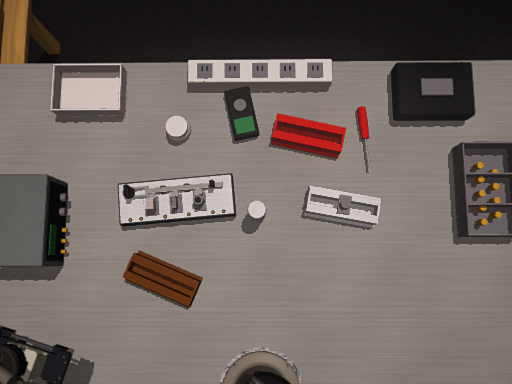

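View pics/side0.png

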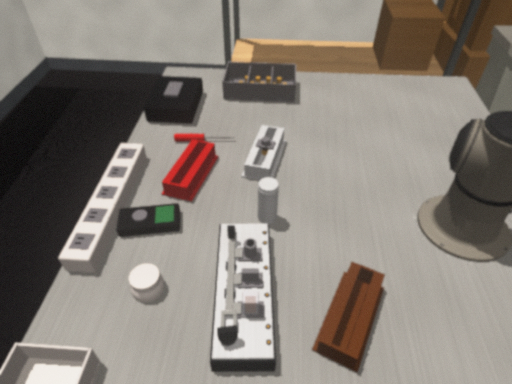

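The top view shows the white panel at (177,200), with the knob at (128,191) and the finger tab at (213,184). The aluminium rack is at (343,205) with the dummy at (345,203), the can at (257,210), the meter at (242,113), the jar at (177,128) and the driver at (365,135).

Things that could be mistaken for the target:
- **Rack:** the brown one at (162,278) and the red one at (308,136) are look-alikes. The aluminium one at (343,205) is right.
- **Fuse:** the three plugs are at (151,205), (176,203) and (199,200). I'll check these in a crop.

```bash
cat > h.py <<'E'
import numpy as np, cv2
from scipy.spatial.transform import Rotation as R
def cam(name):
    from cell import robot
    return robot.read_camera(name)
def ray(c,uv):
    K=np.array(c["intrinsics"]);uv=np.atleast_2d(np.array(uv,float))
    d=(uv-K[:2,2])/K[0,0];s=d.copy()
    for _ in range(20): s=d/(1+c["k1"]*(s**2).sum(1,keepdims=True))
    v=np.c_[s[:,0],-s[:,1],-np.ones(len(s))]
    return np.array(c["xyz"]),R.from_euler("xyz",c["rotation"]).apply(v)
def plane(c,uv,z):
    o,v=ray(c,uv);return o+v*((z-o[2])/v[:,2])[:,None]
def proj(c,P):
    q=R.from_euler("xyz",c["rotation"]).inv().apply(np.atleast_2d(P)-np.array(c["xyz"]))
    s=np.c_[q[:,0],-q[:,1]]/-q[:,2:]
    s=s*(1+c["k1"]*(s**2).sum(1,keepdims=True));K=np.array(c["intrinsics"]);return s*K[0,0]+K[:2,2]
def crop(c,x0,y0,w,h,k):
    return cv2.resize(c["pixels"][y0:y0+h,x0:x0+w,::-1],None,fx=k,fy=k,interpolation=cv2.INTER_CUBIC)
E
python3 - <<'E'
from h import *
t=cam("top");s=cam("side")
a=crop(t,112,166,130,66,6)[:300*2]
cv2.imwrite("pics/a.png",a)
b=crop(s,200,210,90,165,3.6);d=crop(t,300,175,85,60,5);
im=np.zeros((600,760,3),np.uint8);im[:b.shape[0],:b.shape[1]]=b;im[:d.shape[0],330:330+d.shape[1]]=d
cv2.imwrite("pics/b.png",im)
def rect(c,m,name,z):
    n,l,st,_=cv2.connectedComponentsWithStats(m.astype(np.uint8))
    for i in range(1,n):
        if st[i,4]>400: print(name,st[i])
    return n,l,st
g=t["pixels"].astype(int);
bright=(g.min(2)>150)
rect(t,bright,"bright",.05)
E
```

```text
bright [ 188   59  144   23 1923]
bright [  50   64   71   46 2016]
bright [ 119  175  115   48 2589]
bright [ 306  185   75   39 1165]
```

View pics/a.png

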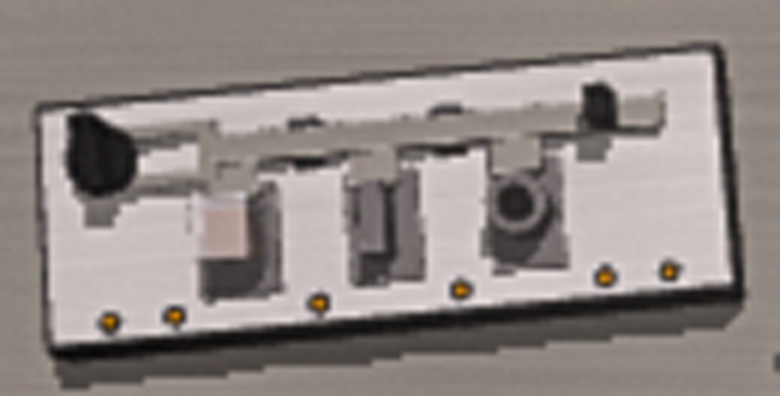

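View pics/b.png

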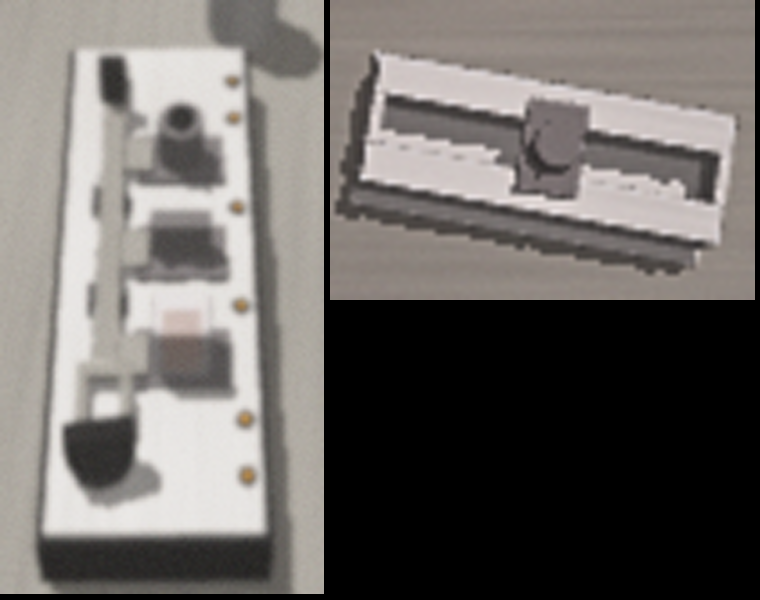

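The crop shows the middle plug, with the thin flat grip, at about (174,202): that is the fuse. The relay (copper) is at (150,204) and the timer (round) at (199,200). The tab is at (212,184) and the knob at (129,192). The dummy sits near the slot's middle at (411,205 in the crop).

```bash
cat >> h.py <<'E'
def block(c,x0,y0,x1,y1,thr,z):
    "centre/yaw of bright top face on plane z"
    m=np.zeros(c["pixels"].shape[:2],np.uint8);m[y0:y1,x0:x1]=c["pixels"][y0:y1,x0:x1].min(2)>thr
    n,l,st,_=cv2.connectedComponentsWithStats(m);i=1+st[1:,4].argmax()
    p=np.argwhere(l==i)[:,::-1].astype(float);P=plane(c,p,z)[:,:2]
    return cv2.minAreaRect((P*1000).astype(np.float32))
E
python3 - <<'E'
from h import *
t=cam("top");s=cam("side")
for thr in(150,170): print("panel top",block(t,112,166,242,232,thr,.05)); print("rack top",block(t,300,175,385,235,thr,.05))
for thr in(150,170,185): print("panel side",block(s,205,215,280,365,thr,.05)); print("rack side",block(s,240,120,290,185,thr,.05))
# dummy cap top in top view crop (555,140)/5; fuse grip top etc
print("dummy",plane(t,[300+555/5,175+142/5],.066))
print("tab",plane(t,[112+600/6,166+100/6],.098),"fuse grip",plane(t,[112+372/6,166+215/6],.088), "timer",plane(t,[112+520/6,166+203/6],.096))
print("can",plane(t,[[257,209]],.12),"knob",plane(t,[112+105/6,166+150/6],.09))
E
```

```text
panel top ((525.245361328125, 235.57061767578125), (108.64472961425781, 314.9048156738281), 5.110142707824707)
rack top ((508.5260314941406, -230.70901489257812), (202.7147216796875, 71.87323760986328), 79.48760223388672)
panel top ((525.2412719726562, 235.71890258789062), (108.15770721435547, 314.6086730957031), 5.110157012939453)
rack top ((508.4828796386719, -230.4930419921875), (202.32199096679688, 71.24185180664062), 79.47455596923828)
panel side ((532.436767578125, 221.7513885498047), (145.83973693847656, 355.32318115234375), 9.63929271697998)
rack side ((502.4059753417969, -212.35391235351562), (155.42019653320312, 298.9150390625), 4.609090805053711)
panel side ((524.5926513671875, 232.62857055664062), (109.18450164794922, 319.3577575683594), 5.02717924118042)
rack side ((506.90301513671875, -234.51254272460938), (205.94866943359375, 76.37395477294922), 78.78118896484375)
panel side ((524.40625, 234.10498046875), (108.15694427490234, 316.3778381347656), 5.034944534301758)
rack side ((531.206787109375, -236.4899139404297), (199.920166015625, 22.659488677978516), 80.02439880371094)
dummy [[ 0.50767356 -0.41369759  0.066     ]]
tab [[0.56138586 0.1292387  0.098     ]] fuse grip [[0.51071426 0.23270381 0.088     ]] timer [[0.51499783 0.16484903 0.096     ]]
can [[0.48728105 0.00794187 0.12      ]] knob [[0.54039321 0.35426186 0.09      ]]
```

```bash
cat >> h.py <<'E'
def go(p,yaw):
    "shift (60 mm units, tool axes) and spin from the measured pose to p,yaw with tool down"
    from cell import robot
    s=robot.observe();q=np.array(s["tool_pos"]);M=R.from_euler("xyz",s["tool_rot"])
    d=(np.array(p)-q);print("at",q.round(4),"yaw",round(s["tool_rot"][2],3),"shift",(M.inv().apply(d)/.06).round(3),"spin",round((s["tool_rot"][2]-yaw+np.pi)%(2*np.pi)-np.pi,3),"n",int(np.ceil(np.linalg.norm(d)/.0625)))
def panel(x,y,z=0): c=np.array([.525,.235]);a=.089;return np.r_[c+[x*np.cos(a)-y*np.sin(a),x*np.sin(a)+y*np.cos(a)],.05+z]
def rack(x,y,z=0): c=np.array([.508,-.2315]);a=-.183;return np.r_[c+[x*np.cos(a)-y*np.sin(a),x*np.sin(a)+y*np.cos(a)],.05+z]
E
python3 - <<'E'
from h import *
t=cam("top")
d=plane(t,[345,203.4],.072)[0];a=-.183;v=d[:2]-[.508,-.2315];print("dummy",d,"in rack",v@[np.cos(a),np.sin(a)],v@[-np.sin(a),np.cos(a)])
print(panel(.027,.126,.034),panel(.028,-.108,.048),panel(-.014,0))
k=np.argwhere(t["pixels"][180:202,120:137].max(2)<50)[:,::-1]+[120,180]
print(k.min(0),k.max(0)); P=plane(t,k,.09)[:,:2]*1000
print(cv2.minAreaRect(P.astype(np.float32)))
for p,z in((panel(.027,.126),.095),): print(proj(t,[panel(.027,.126,.045),panel(.045,.126,.045),panel(.009,.126,.045)]))
p=panel(.027,.126);p[2]=.17;go(p,3.43)
E
```

```text
dummy [ 0.5073552  -0.23225472  0.072     ] in rack -0.0004966835201041257 -0.0008594615611692846
[0.54069394 0.36290114 0.084     ] [0.56248849 0.12991616 0.098     ] [0.51105541 0.23375564 0.05      ]
[124 183] [134 198]
((542.09130859375, 355.6925048828125), (41.57992172241211, 27.27035903930664), 2.1437478065490723)
[[125.83074926 190.6290162 ]
 [125.4863107  184.09301505]
 [126.17680268 197.19121497]]
at [0.155  0.5015 0.2436] yaw 2.842 shift [-6.824 -0.308  1.226] spin -0.588 n 7
```

Request:
step_arm([
  [[-1.0, 0, 0.15], -0.1],
  [[-2.0, -0.1, 0.3], -0.2],
  [[-3.0, -0.15, 0.5], -0.3],
  [[-4.0, -0.2, 0.7], -0.4],
  [[-5.0, -0.25, 0.9], -0.5],
  [[-6.0, -0.3, 1.1], -0.59],
  [[-6.82, -0.31, 1.22], -0.59],
  [[-6.82, -0.31, 1.22], -0.59],
  [[-6.82, -0.31, 1.22], -0.59],
], hand=100, squeeze=20)

```text
time: 1.48
tool_pos: [0.54, 0.363, 0.1702]
tool_rot: [3.141, -0.001, -2.852]
contact_force: [-0.5, -0.7, 0.7]
opening: 0.056
grip_force: 0.0
```

```bash
python3 - <<'E'
from h import *
p=panel(.027,.126);p[2]=.089;go(p,3.43)
s=cam("side");im=crop(s,170,180,140,200,3);cv2.imwrite("pics/c.png",im)
E
```

```text
at [0.54   0.363  0.1702] yaw -2.852 shift [-0.013 -0.006  1.354] spin 0.001 n 2
```

View pics/c.png

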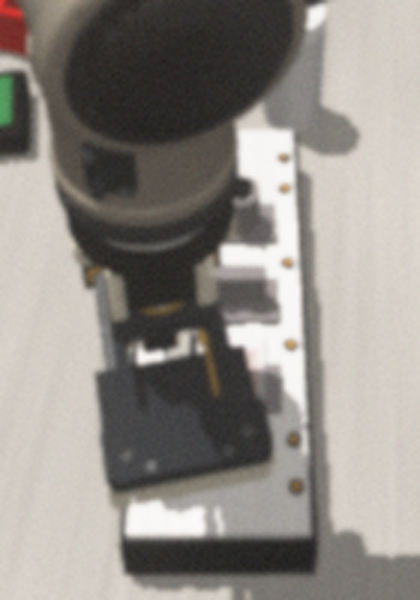

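The side view shows the gripper covering the knob, as expected. The panel position already agrees across both views, so I'll go down and grip.

Request:
step_arm([
  [[0, 0, 0.7], 0],
  [[-0.01, 0, 1.2], 0],
  [[-0.01, 0, 1.35], 0],
  [[-0.01, 0, 1.35], 0],
])

```text
time: 2.02
tool_pos: [0.5406, 0.3639, 0.0901]
tool_rot: [3.141, 0.0, -2.85]
contact_force: [-0.1, -0.5, -0.1]
opening: 0.0561
grip_force: 0.0
```

Request:
step_arm([
  [[0, 0, 0], 0],
  [[0, 0, 0], 0],
  [[0, 0, 0], 0],
  [[0, 0, 0], 0],
  [[0, 0, 0], 0],
  [[0, 0, 0], 0],
], hand=255)

```text
time: 2.78
tool_pos: [0.5409, 0.3637, 0.0897]
tool_rot: [3.141, 0.0, -2.851]
contact_force: [-1.5, 2.5, 0.6]
opening: 0.012
grip_force: 20.0
```

Request:
step_arm([
  [[0, 0, 0], -0.17],
  [[0, 0, 0], -0.34],
  [[0, 0, 0], -0.51],
  [[0, 0, 0], -0.68],
  [[0, 0, 0], -0.85],
  [[0, 0, 0], -1.02],
  [[0, 0, 0], -1.19],
  [[0, 0, 0], -1.3],
  [[0, 0, 0], -1.33],
  [[0, 0, 0], -1.33],
])

```text
time: 4.03
tool_pos: [0.5413, 0.3633, 0.0897]
tool_rot: [-3.141, 0.0, -1.523]
contact_force: [0.4, 1.7, 0.7]
opening: 0.0119
grip_force: 20.0
```

Request:
step_arm([
  [[0, 0, 0], 0],
  [[0, 0, 0], 0],
  [[0, 0, 0], 0],
], hand=150)

```text
time: 4.4
tool_pos: [0.541, 0.363, 0.0894]
tool_rot: [3.141, -0.0, -1.522]
contact_force: [-0.4, 0.1, 0.3]
opening: 0.0358
grip_force: 0.0
```

Request:
step_arm([
  [[0, 0, -0.6], 0],
  [[0, 0, -1.2], 0],
  [[0, 0, -1.5], 0.15],
  [[0, 0, -1.5], 0.3],
])

```text
time: 4.9
tool_pos: [0.5418, 0.3635, 0.1818]
tool_rot: [-3.139, 0.003, -1.827]
contact_force: [-0.3, 0.2, 0.8]
opening: 0.0375
grip_force: 0.0
```

```bash
python3 - <<'E'
from h import *
p=panel(.028,-.1065);p[2]=.15;go(p,3.23)
E
```

```text
at [0.5418 0.3635 0.1818] yaw -1.827 shift [ 3.658 -1.308  0.524] spin 1.227 n 4
```

Request:
step_arm([
  [[0.7, -0.3, 0], 0.18],
  [[1.4, -0.6, 0], 0.36],
  [[2.1, -0.9, 0], 0.54],
  [[2.8, -1.1, 0.2], 0.72],
  [[3.5, -1.25, 0.4], 0.9],
  [[3.66, -1.31, 0.52], 1.08],
  [[3.66, -1.31, 0.52], 1.23],
  [[3.66, -1.31, 0.52], 1.23],
  [[3.66, -1.31, 0.52], 1.23],
], hand=100)

```text
time: 6.02
tool_pos: [0.5627, 0.1311, 0.1484]
tool_rot: [3.142, 0.0, -3.048]
contact_force: [0.8, 0.7, -0.1]
opening: 0.056
grip_force: 0.0
```

```bash
python3 - <<'E'
from h import *
p=panel(.028,-.1065);p[2]=.089;go(p,3.23)
t=cam("top");im=crop(t,100,150,150,100,5);cv2.imwrite("pics/d.png",im)
E
```

```text
at [0.5627 0.1311 0.1484] yaw -3.048 shift [0.006 0.005 0.99 ] spin 0.005 n 1
```

View pics/d.png

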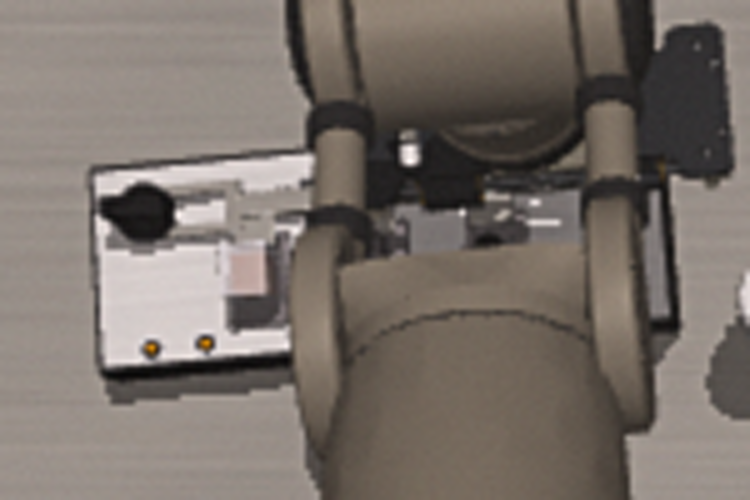

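The knob at about (128,192) now lies along the panel's y, so it is free. Next I'll lower onto the tab, grip it and slide the keeper.

Request:
step_arm([
  [[0, 0, 0.5], 0],
  [[0, 0, 0.9], 0],
  [[0, 0, 0.98], 0],
  [[0, 0, 0.98], 0],
])

```text
time: 6.58
tool_pos: [0.563, 0.1311, 0.0899]
tool_rot: [3.142, 0.0, -3.05]
contact_force: [0.2, 0.5, -0.1]
opening: 0.056
grip_force: 0.0
```

Request:
step_arm([
  [[0, 0, 0], 0],
  [[0, 0, 0], 0],
  [[0, 0, 0], 0],
  [[0, 0, 0], 0],
  [[0, 0, 0], 0],
], hand=255)

```text
time: 7.2
tool_pos: [0.5628, 0.1311, 0.0896]
tool_rot: [3.141, 0.0, -3.052]
contact_force: [-0.7, -0.0, 0.6]
opening: 0.0119
grip_force: 20.0
```

Request:
step_arm([
  [[0, 0.15, 0], 0],
  [[0, 0.3, 0], 0],
  [[0, 0.42, 0], 0],
  [[0, 0.5, 0], 0],
  [[0, 0.5, 0], 0],
  [[0, 0.5, 0], 0],
])

```text
time: 7.95
tool_pos: [0.5601, 0.1614, 0.0896]
tool_rot: [3.141, 0.0, -3.051]
contact_force: [-0.2, 1.7, 1.6]
opening: 0.0121
grip_force: 20.0
```

Request:
step_arm([
  [[0, 0.03, 0], 0],
  [[0, 0.05, 0], 0],
  [[0, 0.05, 0], 0],
])

```text
time: 8.32
tool_pos: [0.5599, 0.1636, 0.0896]
tool_rot: [-3.141, 0.0, -3.052]
contact_force: [0.2, -2.1, 2.7]
opening: 0.012
grip_force: 20.0
```

Request:
step_arm([
  [[0, 0.03, 0], 0],
  [[0, 0.03, 0], 0],
])

```text
time: 8.57
tool_pos: [0.5599, 0.1638, 0.0896]
tool_rot: [-3.139, -0.0, -3.051]
contact_force: [0.4, -8.8, 2.4]
opening: 0.0116
grip_force: 20.0
```

Request:
step_arm([
  [[0, 0, 0], 0],
  [[0, 0, 0], 0],
  [[0, 0, 0], 0],
], hand=130)

```text
time: 8.95
tool_pos: [0.5594, 0.1659, 0.0894]
tool_rot: [3.141, -0.0, -3.051]
contact_force: [0.8, 0.8, -1.1]
opening: 0.0375
grip_force: 0.0
```

Request:
step_arm([
  [[0, 0, -0.5], 0],
  [[0, 0, -1.0], 0],
  [[0, 0, -1.2], 0],
  [[0, 0, -1.2], 0],
])

```text
time: 9.45
tool_pos: [0.5598, 0.1658, 0.1618]
tool_rot: [3.141, 0.001, -3.051]
contact_force: [-1.2, -0.4, -0.2]
opening: 0.0451
grip_force: 0.0
```

```bash
python3 - <<'E'
from h import *
p=panel(-.014,0);p[2]=.15;go(p,3.2306)
E
```

```text
at [0.5598 0.1658 0.1618] yaw -3.051 shift [0.707 1.202 0.196] spin 0.001 n 2
```

The keeper is at its stop: 33 mm travelled and the force climbed to 9 N. Next is the fuse.

Request:
step_arm([
  [[0.35, 0.6, 0.1], 0],
  [[0.71, 1.21, 0.2], 0],
  [[0.71, 1.21, 0.2], 0],
  [[0.71, 1.21, 0.7], 0],
  [[0.71, 1.21, 1.1], 0],
  [[0.71, 1.21, 1.32], 0],
  [[0.71, 1.21, 1.32], 0],
  [[0.71, 1.21, 1.32], 0],
])

```text
time: 10.45
tool_pos: [0.5113, 0.234, 0.083]
tool_rot: [3.141, 0.001, -3.052]
contact_force: [-0.1, 0.2, 0.6]
opening: 0.0453
grip_force: 0.0
```

Request:
step_arm([
  [[0, 0, 0], 0],
  [[0, 0, 0], 0],
  [[0, 0, 0], 0],
  [[0, 0, 0], 0],
  [[0, 0, 0], 0],
], hand=255, squeeze=40)

```text
time: 11.08
tool_pos: [0.5107, 0.2341, 0.0825]
tool_rot: [3.141, 0.0, -3.051]
contact_force: [-0.1, -0.9, 2.1]
opening: 0.0116
grip_force: 40.0
```

Request:
step_arm([
  [[0, 0, -0.05], 0],
  [[0, 0, -0.1], 0],
  [[0, 0, -0.15], 0],
  [[0, 0, -0.2], 0],
  [[0, 0, -0.3], 0],
  [[0, 0, -0.45], 0],
  [[0, 0, -0.6], 0],
  [[0, 0, -0.8], 0],
  [[0, 0, -1.0], 0],
  [[0, 0, -1.0], 0],
])

```text
time: 12.32
tool_pos: [0.5113, 0.2343, 0.1437]
tool_rot: [3.141, 0.003, -3.051]
contact_force: [-0.2, -0.9, -0.4]
opening: 0.012
grip_force: 40.0
```

Request:
step_arm([
  [[0, 0, -0.4], 0],
  [[0, 0, -0.9], 0],
  [[0, 0, -1.4], 0],
  [[0, 0, -1.6], 0],
  [[0, 0, -1.6], 0],
])

```text
time: 12.95
tool_pos: [0.5107, 0.2341, 0.2383]
tool_rot: [3.141, 0.001, -3.051]
contact_force: [-0.6, -0.1, -0.9]
opening: 0.0119
grip_force: 40.0
```

```bash
python3 - <<'E'
from h import *
s=cam("side");im=crop(s,170,140,140,120,4);cv2.imwrite("pics/e.png",im)
p=rack(0,.057);p[2]=.20;go(p,-.183+np.pi);print(p)
E
```

```text
at [0.5103 0.2339 0.2374] yaw -3.051 shift [ 0.48  -6.808  0.625] spin 0.273 n 7
[ 0.51837288 -0.17545178  0.2       ]
```

View pics/e.png

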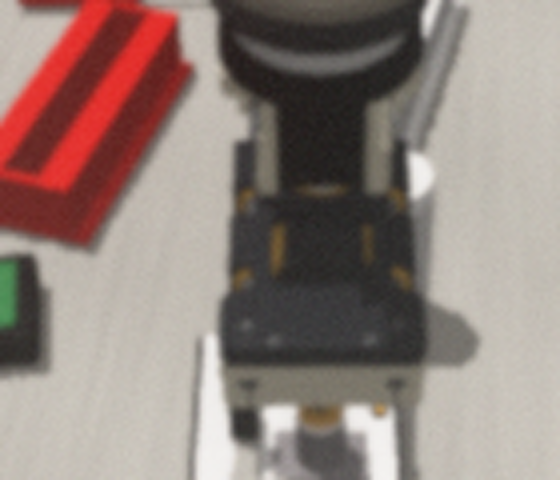

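Request:
step_arm([
  [[0.05, -0.6, 0], 0.03],
  [[0.1, -1.5, 0], 0.08],
  [[0.17, -2.4, 0], 0.11],
  [[0.24, -3.3, 0], 0.14],
  [[0.3, -4.2, 0], 0.17],
  [[0.37, -5.1, 0], 0.2],
  [[0.43, -6.0, 0], 0.24],
  [[0.48, -6.6, 0], 0.27],
  [[0.48, -6.81, 0], 0.27],
  [[0.48, -6.81, 0], 0.27],
])

```text
time: 14.25
tool_pos: [0.5184, -0.1754, 0.2372]
tool_rot: [3.141, -0.002, 2.961]
contact_force: [-0.3, 1.4, -0.9]
opening: 0.0119
grip_force: 40.0
```

Request:
step_arm([
  [[0, 0, 0.4], 0],
  [[0, 0, 0.8], 0],
  [[0, 0, 1.1], 0],
  [[0, 0, 1.1], 0],
])

```text
time: 14.75
tool_pos: [0.5181, -0.1734, 0.1709]
tool_rot: [3.14, -0.003, 2.964]
contact_force: [0.1, 0.1, -0.2]
opening: 0.0116
grip_force: 40.0
```

```bash
python3 - <<'E'
from h import *
s=cam("side");im=crop(s,215,90,100,110,5);cv2.imwrite("pics/f.png",im)
p=rack(0,.057);p[2]=.0825;go(p,-.183+np.pi)
q=[p+[0,0,.0]];
for x,y in((0,.057),(0,0)): print(proj(s,rack(x,y,0))-[215,90])
E
```

```text
at [ 0.5187 -0.174   0.1721] yaw 2.964 shift [-1.000e-03 -2.600e-02  1.493e+00] spin 0.005 n 2
[[44.31147557 66.66287929]]
[[49.12368517 54.86336689]]
```

View pics/f.png

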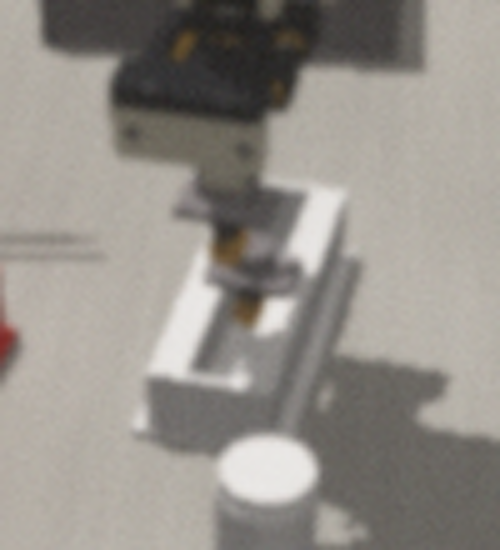

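The fuse hangs level in the jaws, with its flange at (259,130) and its foot over the slot. The dummy is behind it, flange at (266,145). I'll lower in stages and watch the force.

Request:
step_arm([
  [[0, -0.02, 0.3], 0],
  [[0, -0.02, 0.6], 0],
  [[0, -0.02, 0.8], 0],
  [[0, -0.02, 0.95], 0],
  [[0, -0.02, 1.1], 0],
  [[0, -0.02, 1.2], 0],
  [[0, -0.02, 1.2], 0],
])

```text
time: 15.68
tool_pos: [0.5184, -0.1766, 0.0999]
tool_rot: [3.141, -0.001, 2.962]
contact_force: [-0.1, 0.5, 0.2]
opening: 0.012
grip_force: 40.0
```

Request:
step_arm([
  [[0, 0, 0.1], 0],
  [[0, 0, 0.18], 0],
  [[0, 0, 0.24], 0],
  [[0, 0, 0.26], 0],
  [[0, 0, 0.26], 0],
])

```text
time: 16.3
tool_pos: [0.5186, -0.1766, 0.0847]
tool_rot: [3.142, 0.0, 2.962]
contact_force: [-0.1, 0.4, 0.0]
opening: 0.0114
grip_force: 40.0
```

Request:
step_arm([
  [[0, 0, 0.02], 0],
  [[0, 0, 0.03], 0],
  [[0, 0, 0.03], 0],
])

```text
time: 16.68
tool_pos: [0.5186, -0.1766, 0.0829]
tool_rot: [3.142, 0.0, 2.962]
contact_force: [0.4, -0.0, -0.2]
opening: 0.0118
grip_force: 40.0
```

Request:
step_arm([
  [[0, 0, 0.02], 0],
  [[0, 0, 0.03], 0],
  [[0, 0, 0.03], 0],
])

```text
time: 17.05
tool_pos: [0.5187, -0.1767, 0.0825]
tool_rot: [-3.141, 0.001, 2.962]
contact_force: [-3.7, 1.2, 10.4]
opening: 0.0117
grip_force: 40.0
```

It made contact at the expected height. Releasing.

Request:
step_arm([
  [[0, 0, -0.02], 0],
  [[0, 0, -0.02], 0],
  [[0, 0, -0.02], 0],
  [[0, 0, -0.02], 0],
], hand=170)

```text
time: 17.55
tool_pos: [0.5185, -0.1766, 0.0821]
tool_rot: [3.141, -0.0, 2.962]
contact_force: [0.1, -0.7, -0.3]
opening: 0.0303
grip_force: 0.0
```

Request:
step_arm([
  [[0, 0, -0.4], 0],
  [[0, 0, -1.0], 0],
  [[0, 0, -2.0], 0],
  [[-1.0, 0, -2.5], 0],
  [[1.5, 0, -2.5], 0],
  [[2.5, 0, -2.5], 0],
  [[2.5, 0, -2.5], 0],
])

```text
time: 18.42
tool_pos: [0.3874, -0.1527, 0.2315]
tool_rot: [3.141, -0.001, 2.962]
contact_force: [-0.2, -1.0, 1.1]
opening: 0.0306
grip_force: 0.0
```

```bash
python3 - <<'E'
from h import *
s=cam("side");t=cam("top")
im=np.zeros((500,800,3),np.uint8)
a=crop(s,195,110,110,260,1.9);b=crop(t,300,170,100,70,4);d=crop(t,112,166,130,66,3)
im[:a.shape[0],:a.shape[1]]=a;im[:280,300:700]=b;im[290:290+d.shape[0],300:300+d.shape[1]]=d
cv2.imwrite("pics/g.png",im)
E
```

```text
(no output)
```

View pics/g.png

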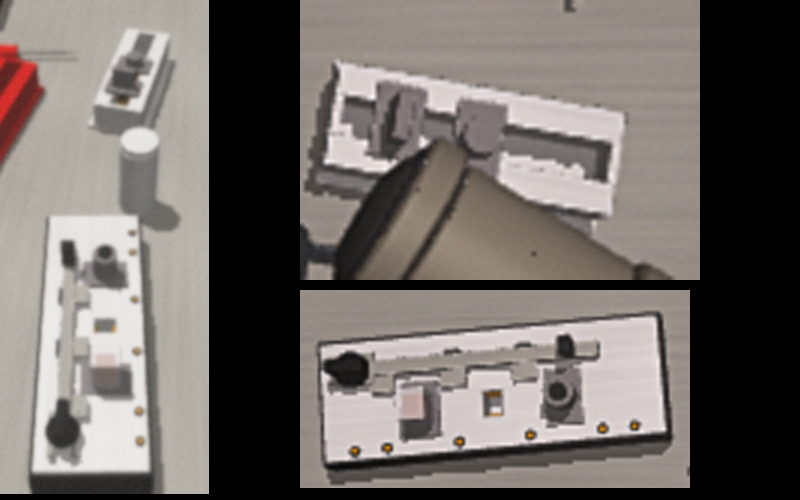

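The fuse hangs flat across the slot at about top (400,199), beside the dummy at (420,201), which hasn't moved. The keeper is open with its tabs between the flanges, the relay and timer are seated, and the can is standing.

```bash
python3 -c "
from cell import robot
print(robot.hand_in())"
```

```text
the job is handed in; nothing more can be done
None
```

The fuse plug hangs in the rack beside the dummy, with the keeper open and everything else left in place; I handed the job in at about 18.5 s of the 69 s allowed, but no verdict came back.

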